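# Dock a rack of tubes in the analyser's loading lane and shut its gate

## Robot

A 6-joint arm with a two-finger parallel gripper is mounted at the origin on a cart in front of the work surface, level with it; the furniture and walls round the work are solid. World frame = base frame: x ahead of the robot, y to its left, z up, the work surface at z = 0. Lengths are in m, angles in degrees, forces in N, time in s.
With the tool pointing down it reaches from about 0.35 to 0.875 m from the base axis. Payload 4.2 kg.
Tool frame: the origin (TCP) lies midway between the tips of the shut fingers; the grasp point (between the pads) lies 19 mm behind it; z points along the fingers, y is the direction in which the jaws open and shut (so a half turn about z gives the same grasp; the last joint's range is limited). The gripper opens to 87 mm and grips with 3 to 60 N. Pads are 19 mm wide; open, the fingers measure 117 mm over their backs; the gripper's body (75 mm by 190 mm) begins 51 mm behind the grasp point.
Start: joints at [-60.298, 22.042, 0.453, 0, -68.411, -14.817], TCP at [0.161, -0.604, 0.223] pointing down, gripper open.
Joint ranges: [-179.83, 179.83], [-69.29, 118.12], [-61.27, 80.66], [-181.25, 117.63], [-171.15, -9.14], [-177.46, 177.46]. Speed limits (degrees/s): [159.86, 159.86, 180, 180, 180, 180].

## Interface

Orientations are given as a 3x3 rotation matrix whose columns are the frame's x, y, z axes.
In Python, from station import r gives the robot as it stands.
- The arm moves only by the tool play_rows, never from a script. Its argument "commands" is a list that holds one entry, the list of rows, each a list of 7 numbers: the shift along the world's x, y, z in m, then the turn, a rotation vector about the world's x, y, z in rad, then the closure, from 0 (fully open) to 1 (shut). A call has 1 to 5 rows; each row is the pose to reach, as a shift and turn from the pose commanded when the call began; what a row does not reach only later rows make up. A row lasts 1/10 s, in which the tool goes at most 50 mm and 8.59 degrees, less where a joint would pass 70% of its speed; a pose out of reach is approached as far as the arm can. A call with a gripper value outside its range is refused whole. The fingers move at their own pace and stop on an object; the grip force is fixed at half the most. Time passes only in rows, so rows that repeat a pose let the fingers close. It gives the time, the measured TCP pose, the force and the opening at its end, in the units of the state.
- r.sense(): the state, without advancing time (a new reading comes with each control period).
- r.capture(name): name is "scene" or "side" or "wrist"; returns a dict with "image" (384x512x3 uint8, red, green, blue), "range_z" (384x512 float32, m along the optical axis (not along the pixel's ray), 0 where there is no reading), "intrinsics" (3x3 intrinsics, pixels), "extrinsics" (4x4, takes a point from camera to world coordinates); the wrist camera has in their place "mount" (4x4, takes a point from camera to tool coordinates, whose origin is the TCP and whose axes are the flange's). Camera axes: x right, y up, looking along -z (the intrinsics and any distortion apply to the point x, -y, -z); pixel columns grow to the right and rows downward; lengths in m; the calibration is good to about 2 mm. A picture is of the moment at which its call begins: read the wrist's pose just before it.
- r.finish_job(): hands the job in, once; it reports no verdict.
The state is a dict: "time_s": time; "joints": joint angles; "joint_velocities": joint speeds; "effort": joint torques, N m; "tcp_pos": TCP position; "ee_rot": TCP orientation; "wrist_force": force on the tool from outside, world axes, zero at the start; "moment": the same for the moment, N m; "gripper_width": opening from 0.0 (shut) to 1.0 (fully open).
Only numpy, scipy, OpenCV 4.12 (cv2) and the standard library are available. Lean on these libraries where they do the work, as an engineer would, in place of code of your own. Each camera call takes 0.05 s, during which the arm holds its last target. There are 200 camera calls.

## Task

Using the fingertips only to push, square the rack of tubes up with the loading lane and slide it down the lane until it is fully home against the stop at the end, without the rack or the gripper touching either guide rail, because a rubbed rail trips the loader's jam alarm. Then push the swing gate fully shut across the lane behind the rack. Never lift or tip the rack, and leave the other things on the bench where they are.

Things in the scene. Friction and masses are not known exactly. Their poses are not given: they have to be found in the camera images.
- station: Rack docking station, fixed: grey deck 467 x 150 mm, top 12 mm above the worktop, two guide rails, a white instrument housing (136 mm wide, top 108 mm up) at the lane's end. Origin: worktop level, centre line, at the lane's open mouth. +x runs down the lane to the stop, +y is the side nearer the robot. Deck from x = -205 mm (open infeed) to +262; housing from +184.
- rail_far: Guide rail on the station's -y side (away from the robot): aluminium strip from x = +3 to +182 mm and y = -45 to -51 mm in the station's frame, which is also its own frame; top 22 mm above the deck (34 mm above the worktop). The clear lane is 90 mm wide. Must not be touched.
- rail_near: Guide rail on the station's +y side (nearer the robot), the mirror image of rail_far: y = +45 to +51 mm in the station's frame, same height. Its body frame is the station's frame. Must not be touched.
- sample_rack: Taller grey rack with a few capped tubes, loose, 0.25 to 0.4 kg: 136 mm long (x), 68 wide (y), flat end walls and sides up to 60 mm, caps to 86 mm. Origin: centre of its underside. Starts on the infeed, origin about 115 mm before the mouth, up to 15 mm off centre, up to 0.15 rad askew, +x end to the lane. Home: origin at x = +116, y = 0 in the station's frame. Slides at 1 to 4 N.
- lane_mouth (a point): Centre of the lane's open mouth, on the deck's top face.
- lane_end (a point): Foot of the stop face (two rubber buffers on the housing) on the lane's centre line, on the deck's top face, 184 mm down the lane from its mouth.
- feeler (a joint): Sprung steel pad in the middle of the stop, which a rack pushes in: 0 = out (it stands 10 mm before the buffers), 0.010 m = pressed in level with the buffers by a rack that is fully home. Less than 0.5 N; too weak to push the rack back.
- gate (a joint): Swing gate, steel bar 10 mm thick, 118 mm long, on an upright pivot. Angle in rad: 0 = shut, straight across the lane (its stop), 7 mm behind a rack that is home; it grows as the gate swings open against the lane's direction: pi/2 = pointing back along the infeed, 2.3 = fully open. Starts at 1.95 to 2.25. Stiff: stays where it is left; about 0.4 N at the tab moves it.
- gate_tab (a point): Centre of the upright black finger tab near the tip of the gate: 8 mm thick, 26 mm along the bar, 92 mm from the pivot; the tab's top is 73 mm above the deck (85 mm above the worktop), this point 58 mm above the deck.
- gate_hinge (a point): On the gate's pivot axis: 36 mm down the lane from the mouth and 62 mm to the -y side of the centre line (outside the far rail), 38 mm above the deck, mid-height of the bar. The bar passes above the rails: its underside is 31 mm, its top 45 mm above the deck.
- empty_rack: Low empty grey tube rack, 136 x 69 x 45 mm; a bystander, to be left alone. Origin: centre of its underside.
- petri_a: Petri dish with lid, 60 mm across, 15 mm high; a bystander, to be left alone. Origin: centre of its underside.
- petri_b: A second petri dish, the same size; a bystander, to be left alone. Origin: centre of its underside.
- marker_r: Felt marker, 132 mm long, 17 mm thick, lying down; a bystander, to be left alone. Origin: centre of its underside.
- amber: Amber reagent bottle, 44 mm across, 110 mm high; a bystander, to be left alone. Origin: centre of its underside.
- card_box: Open test-card carton, 113 x 37 mm, 87 mm high; a bystander, to be left alone. Origin: centre of its underside.
- solvent: White solvent bottle, 52 mm across, 134 mm high; a bystander, to be left alone. Origin: centre of its underside.
There are look-alikes about, which are no part of the job. What is shaped like the sample_rack but green or turquoise is not meant.

How it is judged:
By the outcome, as a careful person would: the job done as asked, in the order asked, and still so for the second after the job is handed in, with the robot touching nothing.
It also fails if it takes over 72 s, if anything falls off the work surface, if the arm or the gripper's body presses on something with over 40 N, if the wrist force passes 120 N, or if a joint passes its speed limit or range.

## Working session

There is one attempt and no reset: what is moved stays moved. The work goes in short steps, Python scripts to look and compute and a tool call to move; the robot and the scene stay as the last step left them, time stands still between calls to the robot, and variables do not carry over. Pictures are saved under pics/ and viewed, about 8 in all and at most 12, crops included, and the job is handed in when it is done.

Besides the shell and the picture viewer there is one more tool, called as name(argument=value, ...) on one line, values as JSON. play_rows: Moves the arm, as the interface text tells. Its arguments: {"type":"object","properties":{"commands":{"type":"array","items":{"type":"array","items":{"type":"array","items":{"type":"number"}}}}},"required":["commands"]}

```bash
mkdir -p pics; ls; python3 - <<'E'
from station import r
import cv2,numpy as np,pickle
d={}
for n in("scene","side"):
    c=r.capture(n); d[n]=c
    cv2.imwrite(f"pics/{n}0.png",cv2.resize(c["image"][:,:,::-1],(800,600),interpolation=cv2.INTER_CUBIC))
    print(n,c["intrinsics"].tolist(),np.round(c["extrinsics"],3).tolist(),[k for k in c])
pickle.dump(d,open("d0.pkl","wb"))
s=r.sense();print(s)
E
```

```text
pics
scene [[418.7513300658528, 0.0, 258.17922856242336], [0.0, 418.7513300658528, 194.16170709794423], [0.0, 0.0, 1.0]] [[-0.852, 0.234, -0.469, -0.183], [-0.524, -0.374, 0.766, 1.259], [0.004, 0.898, 0.441, 0.794], [0.0, 0.0, 0.0, 1.0]] ['image', 'range_z', 'intrinsics', 'extrinsics']
side [[478.53544863240023, 0.0, 257.4633630937736], [0.0, 478.53544863240023, 188.87314421269048], [0.0, 0.0, 1.0]] [[0.888, 0.276, -0.368, 0.047], [-0.461, 0.516, -0.722, -1.06], [-0.009, 0.81, 0.586, 0.945], [0.0, 0.0, 0.0, 1.0]] ['image', 'range_z', 'intrinsics', 'extrinsics']
{'time_s': 0.1, 'joints': array([-6.02981373e+01,  2.20861941e+01,  3.87733667e-01, -2.58896706e-02,
       -6.84126748e+01, -1.48180707e+01]), 'joint_velocities': array([-0.04560698, -0.11691523,  0.20088861,  0.15089749,  0.04066894,
        0.08094065]), 'effort': array([-1.53177021e-03, -3.91688776e+01,  1.87935394e+01,  4.23185706e+00,
        1.35177450e-02, -6.83733765e-05]), 'tcp_pos': array([ 0.16042967, -0.60349304,  0.22157008]), 'ee_rot': array([[-9.66491546e-01, -2.56697754e-01, -5.96103540e-04],
       [-2.56698430e-01,  9.66489696e-01,  1.89298702e-03],
       [ 9.02024108e-05,  1.98257480e-03, -9.99998031e-01]]), 'wrist_force': array([-0.5166487 ,  0.95039664, -0.29833649]), 'moment': array([-0.00183588,  0.03914845,  0.02685518]), 'gripper_width': 0.9988878676951413}
```

View pics/scene0.png

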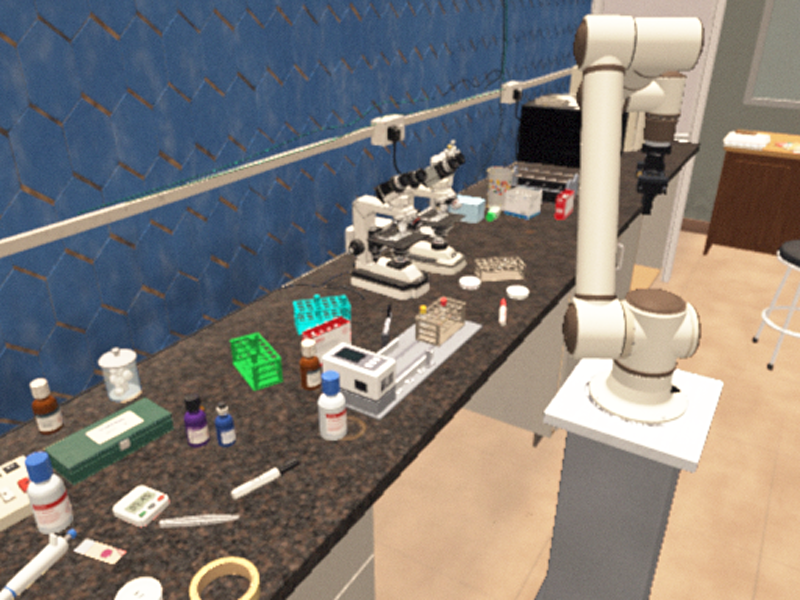

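View pics/side0.png

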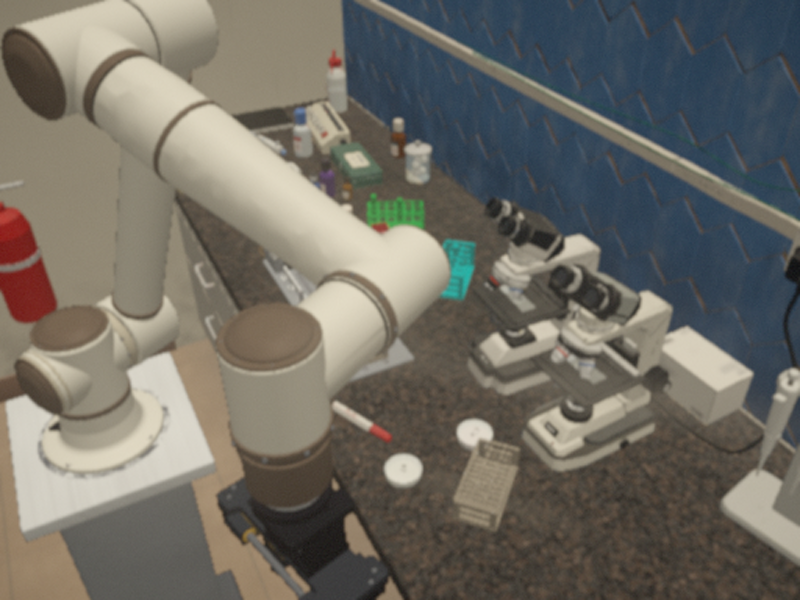

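The scene view (800 px) shows the station with its white housing at about (360,372), the grey deck running up-right to (475,325), the sample rack at (440,320), and the gate tab (black) near (385,320). In the side view the arm hides the station. I'll get rough positions from the depth image, then move the wrist camera over it.

```bash
cat > h.py <<'E'
import numpy as np,cv2,pickle
def pts(c,T=None):
    K=c["intrinsics"];z=c["range_z"];h,w=z.shape
    u,v=np.meshgrid(np.arange(w),np.arange(h))
    P=np.stack([(u-K[0,2])/K[0,0]*z,-(v-K[1,2])/K[1,1]*z,-z,np.ones_like(z)],-1)
    T=c["extrinsics"] if T is None else T
    W=(P@T.T)[...,:3]; W[z==0]=np.nan; return W
def ray(c,uv,zp,T=None):
    K=c["intrinsics"];T=c["extrinsics"] if T is None else T
    uv=np.atleast_2d(np.array(uv,float))
    d=np.c_[(uv[:,0]-K[0,2])/K[0,0],-(uv[:,1]-K[1,2])/K[1,1],-np.ones(len(uv))]@T[:3,:3].T
    o=T[:3,3]; return o+d*((zp-o[2])/d[:,2])[:,None]
E
python3 - <<'E'
from h import *
d=pickle.load(open("d0.pkl","rb"));W=pts(d["scene"])
for n,(u,v) in dict(housingtop=(375,360),decknear=(478,326),deckend=(375,412),rack=(440,318),rackL=(418,318),tab=(387,318),tab2=(383,338),solv=(332,385),amber=(310,350),card=(325,335),empty=(500,265),pa=(518,292),pb=(470,283),mk=(503,310),micro=(390,280),micro2=(360,205),gr=(430,350)).items():
    print(n,np.round(W[int(v/1.5625),int(u/1.5625)],3))
cv2.imwrite("pics/crop0.png",cv2.resize(d["scene"]["image"][175:290,180:340,::-1],(800,575),interpolation=cv2.INTER_CUBIC))
E
```

```text
housingtop [0.456 0.323 0.113]
decknear [ 0.425 -0.092  0.012]
deckend [0.426 0.371 0.027]
rack [ 0.495 -0.02   0.047]
rackL [0.512 0.06  0.078]
tab [ 0.656 -0.024  0.001]
tab2 [0.55  0.152 0.055]
solv [0.461 0.46  0.128]
amber [0.606 0.346 0.1  ]
card [0.643 0.247 0.08 ]
empty [ 0.51  -0.423  0.044]
pa [ 0.412 -0.324  0.02 ]
pb [ 0.56  -0.319  0.01 ]
mk [ 0.404 -0.198  0.017]
micro [ 0.722 -0.142  0.049]
micro2 [ 0.842 -0.179  0.236]
gr [0.46  0.088 0.017]
```

View pics/crop0.png

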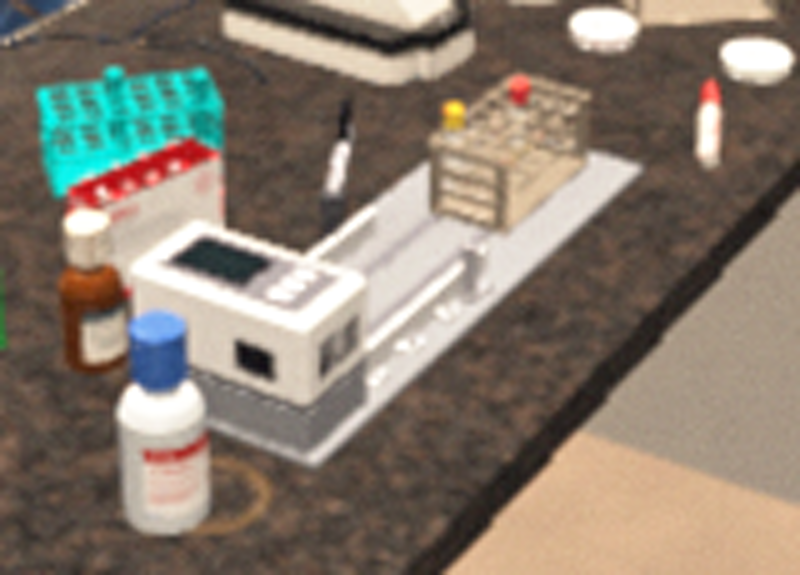

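Crop shows: rack at (510,150) on the infeed, pointing to the lane; rails on both sides of the lane; gate (bar with black tab) open at about (338,160) outside the far rail; low hardware by the near rail's mouth at (477,265). The lane runs along world +Y at X ≈ 0.5. I'll move the wrist camera above it.

play_rows(commands=[[[0.02, 0.04, 0.02, 0, 0, -0.017, 0], [0.04, 0.08, 0.04, 0, 0, -0.035, 0], [0.06, 0.12, 0.06, 0, 0, -0.052, 0], [0.08, 0.16, 0.08, 0, 0, -0.07, 0], [0.1, 0.2, 0.1, 0, 0, -0.087, 0]]])

```text
time_s: 0.6
tcp_pos: [0.2608, -0.4022, 0.3229]
ee_rot: [[-0.985, -0.171, -0.0], [-0.171, 0.985, 0.001], [0.0, 0.001, -1.0]]
wrist_force: [1.3, -0.2, 0.4]
gripper_width: 1.004
```

play_rows(commands=[[[0.02, 0.04, 0.01, 0, 0, -0.017, 0], [0.04, 0.08, 0.02, 0, 0, -0.035, 0], [0.06, 0.12, 0.03, 0, 0, -0.052, 0], [0.08, 0.16, 0.04, 0, 0, -0.07, 0], [0.1, 0.2, 0.05, 0, 0, -0.087, 0]]])

```text
time_s: 1.1
tcp_pos: [0.3606, -0.2022, 0.3728]
ee_rot: [[-0.996, -0.085, 0.0], [-0.085, 0.996, 0.0], [-0.0, 0.0, -1.0]]
wrist_force: [1.4, -1.2, 0.8]
gripper_width: 1.002
```

play_rows(commands=[[[0.02, 0.04, 0.01, 0, 0, -0.017, 0], [0.04, 0.08, 0.02, 0, 0, -0.035, 0], [0.06, 0.12, 0.03, 0, 0, -0.052, 0], [0.08, 0.16, 0.04, 0, 0, -0.07, 0], [0.1, 0.2, 0.05, 0, 0, -0.087, 0]]])

```text
time_s: 1.6
tcp_pos: [0.4607, -0.0021, 0.4229]
ee_rot: [[-1.0, 0.001, -0.0], [0.001, 1.0, 0.0], [0.0, 0.0, -1.0]]
wrist_force: [1.0, -1.3, -1.3]
gripper_width: 1.0
```

```bash
cat >> h.py <<'E'
def wrist(r):
    s=r.sense();c=r.capture("wrist")
    A=np.eye(4);A[:3,:3]=s["ee_rot"];A[:3,3]=s["tcp_pos"]
    c["T"]=A@c["mount"];return s,c
E
python3 - <<'E'
from h import *
from station import r
s,c=wrist(r);pickle.dump((s,c),open("w1.pkl","wb"))
print(s["time_s"],s["tcp_pos"],s["ee_rot"],s["joints"]);print(c["mount"],c["intrinsics"])
cv2.imwrite("pics/w1.png",cv2.resize(c["image"][:,:,::-1],(800,600)))
E
```

```text
1.6 [ 0.46067894 -0.00211388  0.4228606 ] [[-9.99999187e-01  1.27114933e-03 -1.04856477e-04]
 [ 1.27113113e-03  9.99999177e-01  1.73460920e-04]
 [ 1.05076886e-04  1.73327492e-04 -9.99999979e-01]] [ 2.00253469e+01  1.04811379e+00  1.58452395e+00 -1.13955054e-02
 -9.05386514e+01 -1.10098285e+02]
[[-1.21171426e-03  9.55648940e-01  2.94505748e-01  8.26491202e-02]
 [ 9.99999258e-01  1.19522980e-03  2.35965757e-04  5.91123518e-04]
 [-1.26501620e-04  2.94505816e-01 -9.55649679e-01 -1.61179323e-01]
 [ 0.00000000e+00  0.00000000e+00  0.00000000e+00  1.00000000e+00]] [[326.69163779   0.         254.49970107]
 [  0.         326.69163779 187.93202649]
 [  0.           0.           1.        ]]
```

View pics/w1.png

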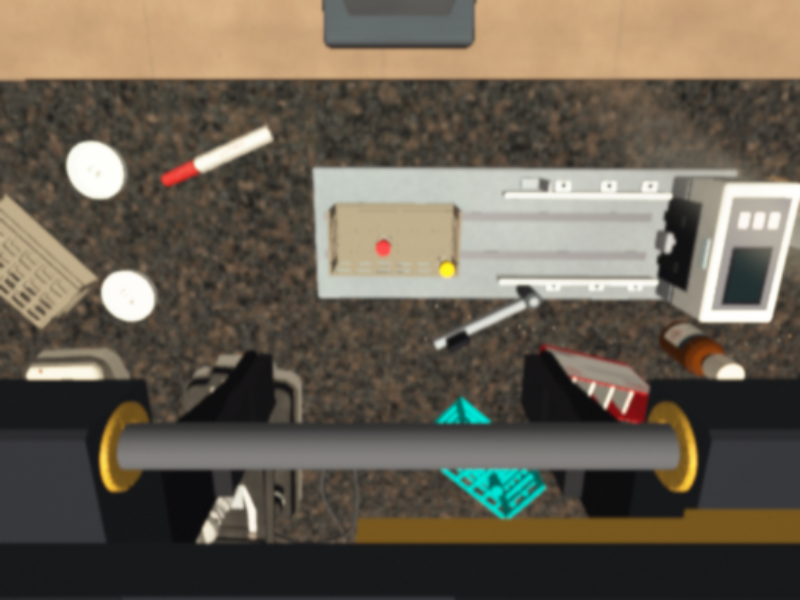

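The wrist view shows everything: deck left corners at (313,168) and (319,298), rack spanning (330..460, 203..276), rail tops starting at (505,195) and (500,282), gate bar from pivot (535,298) to tab (452,340), housing at (740,250).

```bash
cat >> h.py <<'E'
def lineY(P):  # fit X = a + b*Y robustly
    vx,vy,x0,y0=cv2.fitLine(np.float32(P),cv2.DIST_HUBER,0,1e-4,1e-4).ravel();b=vx/vy
    return x0-b*y0,b
def rackpose(c,W):
    # top rim of side/end walls: z ~ 0.072
    z=W[...,2];hsv=cv2.cvtColor(c["image"],cv2.COLOR_RGB2HSV)
    m=(abs(z-0.072)<0.006)&(W[...,0]<0.60)&(W[...,0]>0.40)&(W[...,1]<0.27)&(W[...,1]>-0.16)&(hsv[...,0]>10)&(hsv[...,0]<28)
    m=cv2.morphologyEx(m.astype(np.uint8),cv2.MORPH_OPEN,np.ones((2,2)))
    q=W[m>0][:,:2];R=cv2.minAreaRect(np.float32(q)*1000);return R,q
E
python3 - <<'E'
from h import *
s,c=pickle.load(open("w1.pkl","rb"));W=pts(c,c["T"]);im=c["image"];T=c["T"]
hsv=cv2.cvtColor(im,cv2.COLOR_RGB2HSV)
z=W[...,2];roi=(W[...,0]>0.38)&(W[...,0]<0.62)
print("table z",np.nanmedian(z[60:90,20:150]),"deck z",np.nanmedian(z[113:120,300:320]))
# deck edges: first/last deck-coloured row in each column / col in each row
g=((hsv[...,1]<45)&(hsv[...,2]>120)).astype(np.uint8)
near=[];left=[]
for u in range(210,310):
    v=np.flatnonzero(g[85:135,u]);near.append((u,85+v[0]-.5))
for v in range(112,185):
    u=np.flatnonzero(g[v,190:230]);left.append((190+u[0]-.5,v))
far=[]
for u in range(212,300):
    v=np.flatnonzero(g[150:200,u]);far.append((u,150+v[-1]+.5))
for n,l in(("near",near),("far",far),("left",left)):
    P=ray(c,l,0.012,T)[:,:2]
    if n=="left": print(n,"Y=a+bX",lineY(P[:,::-1]), "med",np.median(P,0))
    else: print(n,lineY(P),"med",np.median(P,0))
# rails by height
for n,lo,hi in(("near",.42,.48),("far",.52,.58)):
    m=(abs(z-.034)<.006)&(W[...,0]>lo)&(W[...,0]<hi)&(W[...,1]>.08)&(W[...,1]<.27)&(hsv[...,2]>190)&(hsv[...,1]<40)
    P=W[m];print("rail",n,len(P),lineY(P[:,:2]),P.min(0),P.max(0))
R,q=rackpose(c,W);print("rack",R,len(q))
print("housing top",[ (W[(abs(z-.108)<.006)&(W[...,1]>.25)&roi][:,k]).round(3).tolist()[0:0] or np.round(np.nanpercentile(W[(abs(z-.108)<.006)&(W[...,1]>.25)&roi][:,k],[1,50,99]),3) for k in(0,1,2)])
# tab (dark) top z~.085
m=(hsv[...,2]<60)&(abs(z-.085)<.01)&(W[...,0]>.56)&(W[...,0]<.68)&(W[...,1]<.12)&(W[...,1]>-.05)
P=W[m];print("tab",len(P),np.median(P,0) if len(P) else 0,cv2.minAreaRect(np.float32(P[:,:2])*1000) if len(P) else 0)
cv2.imwrite("pics/w1c.png",cv2.resize(im[95:235,190:430,::-1],(800,467),interpolation=cv2.INTER_CUBIC))
E
```

```text
table z -0.0014596522058902828 deck z 0.010772137851868091
near (np.float32(0.40928662), np.float32(0.002499184)) med [0.40930452 0.00715665]
far (np.float32(0.5592114), np.float32(0.002577863)) med [5.59211690e-01 1.13219853e-04]
left Y=a+bX (np.float32(-0.092859976), np.float32(-0.0068462524)) med [ 0.48025465 -0.09610886]
rail near 352 (np.float32(0.43539238), np.float32(0.009933397)) [0.43388309 0.1123961  0.02803131] [0.44068011 0.26957612 0.0349162 ]
rail far 288 (np.float32(0.53202075), np.float32(0.008676106)) [0.52971179 0.11157397 0.02897169] [0.53628842 0.26910911 0.0358158 ]
rack ((491.1152038574219, -3.5027008056640625), (149.37925720214844, 85.7520523071289), 89.14189910888672) 1878
housing top [array([0.42 , 0.484, 0.612]), array([0.299, 0.332, 0.368]), array([0.103, 0.108, 0.11 ])]
tab 88 [0.58757801 0.06191011 0.08279193] ((588.478759765625, 62.147830963134766), (7.9804840087890625, 25.546175003051758), 30.462343215942383)
```

View pics/w1c.png

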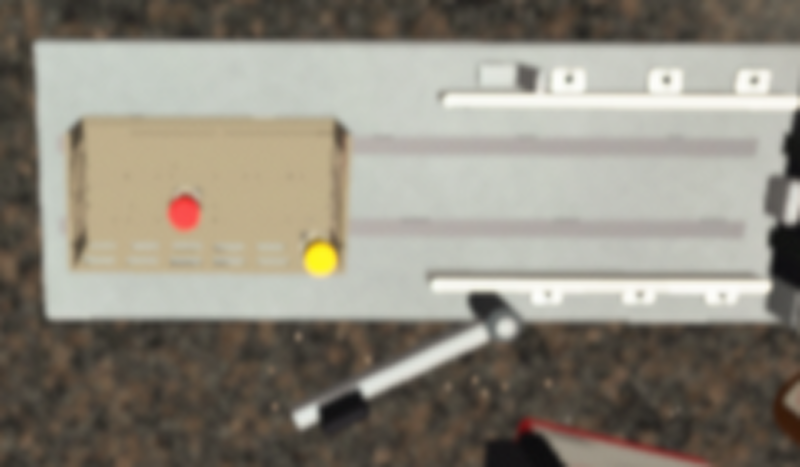

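Gate, rack and rails are clear in the crop. The deck width (150), the rail spacing (96) and the mouth agree with the given sizes: centre line X ≈ 0.4843 + 0.0067·(Y−0.004), mouth at Y ≈ 0.109. The rack rectangle came out too large, so I'll fit its outline edges instead, each on its own plane.

```bash
cat >> h.py <<'E'
B=0.0067;MY=0.109
def xc(Y): return 0.48425+B*(Y-0.004)
def to_st(P): # world XY -> station mm
    P=np.atleast_2d(P);f=np.array([B,1])/np.hypot(B,1);o=np.array([xc(MY),MY])
    return np.c_[(P-o)@f,(P-o)@np.array([-f[1],f[0]])]*1000
def rackfit(c,verbose=True,ylim=None):
    T=c["T"];W=pts(c,T);hsv=cv2.cvtColor(c["image"],cv2.COLOR_RGB2HSV)
    m=(hsv[...,0]>10)&(hsv[...,0]<26)&(hsv[...,1]>50)&(W[...,2]>.018)&(W[...,2]<.09)&(W[...,0]>.41)&(W[...,0]<.57)&(W[...,1]>-.2)&(W[...,1]<.29)
    m=cv2.morphologyEx(m.astype(np.uint8)*255,cv2.MORPH_CLOSE,np.ones((9,9)))
    n,L,S,_=cv2.connectedComponentsWithStats(m);k=1+np.argmax(S[1:,4]);m=(L==k);x,y,w,h=S[k,:4]
    cols=np.arange(x+12,x+w-12);rows=np.arange(y+10,y+h-10)
    up=[(u,np.flatnonzero(m[:,u])[0]-.5) for u in cols];dn=[(u,np.flatnonzero(m[:,u])[-1]+.5) for u in cols]
    lf=[(np.flatnonzero(m[v])[0]-.5,v) for v in rows];rt=[(np.flatnonzero(m[v])[-1]+.5,v) for v in rows]
    cam=T[:3,3];out={}
    for nme,e in(("near",up),("far",dn)):
        for zz in(.012,.072):
            P=to_st(ray(c,e,zz,T)[:,:2]);b,a=np.polyfit(P[:,0],P[:,1],1);b,a=np.polyfit(*P[abs(P[:,1]-a-b*P[:,0])<2].T,1)
            out[nme,zz]=(np.polyval((b,a),P[:,0].mean()),b)
    for nme,e in(("back",lf),("front",rt)):
        for zz in(.012,.072):
            P=to_st(ray(c,e,zz,T)[:,:2])[:,::-1];b,a=np.polyfit(P[:,0],P[:,1],1);b,a=np.polyfit(*P[abs(P[:,1]-a-b*P[:,0])<2].T,1)
            out[nme,zz]=(np.polyval((b,a),P[:,0].mean()),b)
    if verbose:
        print("bbox",x,y,w,h,"cam st",to_st(cam[:2]).round(0))
        for k in out:print(k,np.round(out[k],4))
    return out
E
python3 - <<'E'
from h import *
s,c=pickle.load(open("w1.pkl","rb"));rackfit(c)
P=to_st([[.5885,.0621]]);print("tab st",P,"angle",np.arctan2(-(P[0,0]-36),P[0,1]+62),np.hypot(P[0,0]-36,P[0,1]+62))
E
```

```text
bbox 210 131 85 46 cam st [[-111.  106.]]
('near', 0.012) [ 3.29596e+01 -1.03000e-02]
('near', 0.072) [ 4.06377e+01 -1.03000e-02]
('far', 0.012) [-4.66109e+01 -6.00000e-04]
('far', 0.072) [-3.0587e+01 -6.0000e-04]
('back', 0.012) [-1.902332e+02  1.990000e-02]
('back', 0.072) [-1.819395e+02  1.990000e-02]
('front', 0.012) [-4.06205e+01  1.41000e-02]
('front', 0.072) [-4.80191e+01  1.41000e-02]
tab st [[ -46.20520139 -103.85839892]] angle 2.0417720891173556 92.24868939670178
```

The rack is at x ≈ −115, y ≈ +1.5 mm and about −0.012 rad: nearly square, with length 134 and width ~65 measured. Two half-open fingertips pushing on its back wall will square it. Next: turn the tool so the jaw axis lies across the lane, and go behind the rack.

play_rows(commands=[[[0.004, -0.025, -0.02, 0, 0, 0.13, 0.65], [0.008, -0.05, -0.04, 0, 0, 0.26, 0.65], [0.012, -0.075, -0.06, 0, 0, 0.39, 0.65], [0.017, -0.1, -0.08, 0, 0, 0.52, 0.65], [0.021, -0.12, -0.1, 0, 0, 0.65, 0.65]]])

```text
time_s: 2.15
tcp_pos: [0.4813, -0.1251, 0.3213]
ee_rot: [[-0.794, -0.608, -0.001], [-0.608, 0.794, 0.0], [0.001, 0.001, -1.0]]
wrist_force: [-0.1, -0.9, 0.5]
gripper_width: 0.63
```

play_rows(commands=[[[0, 0, -0.02, 0, 0, 0.13, 0.65], [0, 0, -0.04, 0, 0, 0.26, 0.65], [0, 0, -0.06, 0, 0, 0.39, 0.65], [0, 0, -0.08, 0, 0, 0.52, 0.65], [0, 0, -0.1, 0, 0, 0.65, 0.65]]])

```text
time_s: 2.65
tcp_pos: [0.4811, -0.1241, 0.2214]
ee_rot: [[-0.264, -0.965, -0.001], [-0.965, 0.264, 0.0], [0.0, 0.001, -1.0]]
wrist_force: [0.4, 0.7, -0.4]
gripper_width: 0.352
```

play_rows(commands=[[[0, 0, -0.01, 0, 0, 0.13, 0.65], [0, 0, -0.02, 0, 0, 0.265, 0.65], [0, 0, -0.02, 0, 0, 0.265, 0.65]]])

```text
time_s: 2.95
tcp_pos: [0.4803, -0.124, 0.2008]
ee_rot: [[-0.008, -1.0, -0.004], [-1.0, 0.008, 0.0], [-0.0, 0.004, -1.0]]
wrist_force: [-0.6, 0.2, -0.2]
gripper_width: 0.351
```

```bash
python3 - <<'E'
from h import *
from station import r
s,c=wrist(r);pickle.dump((s,c),open("w2.pkl","wb"))
print(s["time_s"],s["tcp_pos"],s["ee_rot"].round(4),s["joints"].round(1),s["gripper_width"])
cv2.imwrite("pics/w2.png",cv2.resize(c["image"][:,:,::-1],(800,600)))
E
```

```text
2.95 [ 0.4802533  -0.12395323  0.20075812] [[-7.6e-03 -1.0e+00 -4.2e-03]
 [-1.0e+00  7.6e-03  3.0e-04]
 [-3.0e-04  4.2e-03 -1.0e+00]] [  4.3  10.6 -19.   -0.  -60.6  -4.7] 0.3505621759587975
```

View pics/w2.png

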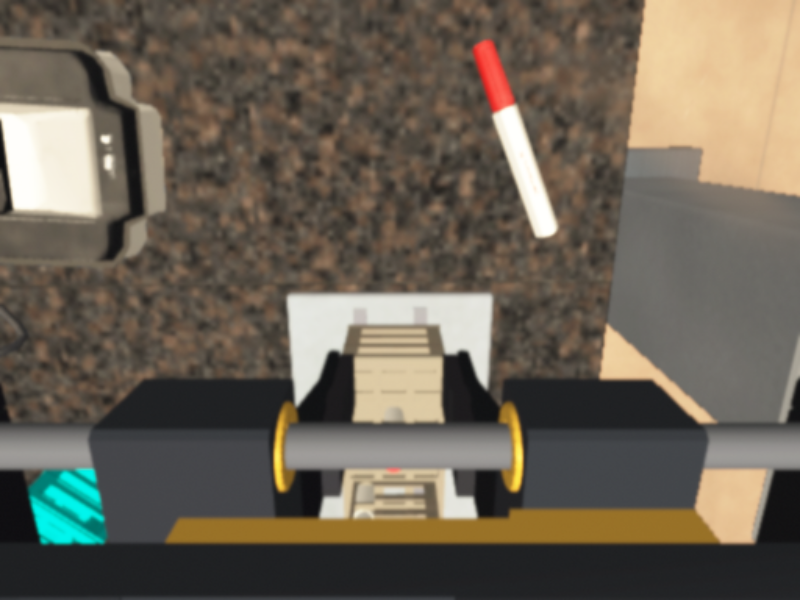

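The wrist camera, now behind the rack, shows the rack's back wall at (345..442, 325), centred between the fingers, and the deck edge at (287..492, 295). Rack offset from this is ≈ +2.5 mm, which agrees. Next: descend and make first contact.

play_rows(commands=[[[0.001, 0, -0.04, 0, 0, 0, 0.65], [0.002, 0, -0.08, 0, 0, 0, 0.65], [0.002, 0, -0.12, 0, 0, 0, 0.65], [0.002, 0, -0.158, 0, 0, 0, 0.65], [0.002, 0, -0.158, 0, 0, 0, 0.65]]])

```text
time_s: 3.5
tcp_pos: [0.48, -0.1241, 0.0407]
ee_rot: [[-0.01, -1.0, -0.01], [-1.0, 0.01, -0.0], [0.0, 0.01, -1.0]]
wrist_force: [-0.9, -0.2, -0.6]
gripper_width: 0.35
```

play_rows(commands=[[[0, 0.012, 0, 0, 0, 0, 0.65], [0, 0.024, 0, 0, 0, 0, 0.65], [0, 0.032, 0, 0, 0, 0, 0.65], [0, 0.037, 0, 0, 0, 0, 0.65], [0, 0.042, 0, 0, 0, 0, 0.65]]])

```text
time_s: 4.0
tcp_pos: [0.4845, -0.0815, 0.046]
ee_rot: [[-0.006, -1.0, 0.003], [-1.0, 0.006, -0.0], [0.0, -0.003, -1.0]]
wrist_force: [0.4, -3.4, 2.9]
gripper_width: 0.351
```

play_rows(commands=[[[0, 0.005, 0, 0, 0, 0, 0.65], [0, 0.01, 0, 0, 0, 0, 0.65], [0, 0.015, 0, 0, 0, 0, 0.65], [0, 0.02, 0, 0, 0, 0, 0.65], [0, 0.025, 0, 0, 0, 0, 0.65]]])

```text
time_s: 4.5
tcp_pos: [0.4835, -0.0568, 0.0445]
ee_rot: [[-0.007, -1.0, -0.0], [-1.0, 0.007, -0.0], [0.0, 0.0, -1.0]]
wrist_force: [-0.4, -4.1, 3.0]
gripper_width: 0.348
```

```bash
python3 - <<'E'
from h import *
from station import r
s,c=wrist(r);c2=r.capture("scene");c3=r.capture("side");pickle.dump((s,c,c2,c3),open("w3.pkl","wb"))
print(s["time_s"],s["tcp_pos"],s["ee_rot"].round(4).tolist(),s["wrist_force"].round(1))
a=cv2.resize(c["image"][:,:,::-1],(400,300));b=cv2.resize(c2["image"][175:290,180:340,::-1],(400,300),interpolation=cv2.INTER_CUBIC)
d=cv2.resize(c3["image"][:,:,::-1],(400,300))
cv2.imwrite("pics/w3.png",np.vstack([np.hstack([a,b]),np.hstack([d,d*0])]))
E
```

```text
4.5 [ 0.48346599 -0.05678178  0.0445273 ] [[-0.0071, -1.0, -0.0003], [-1.0, 0.0071, -0.0002], [0.0002, 0.0003, -1.0]] [-0.4 -4.1  3. ]
```

View pics/w3.png

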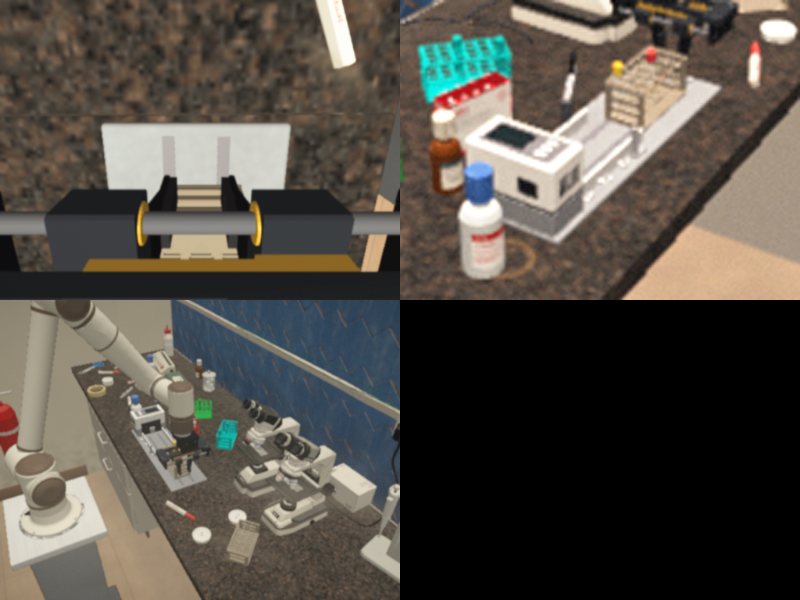

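First contact came at −4 N, as predicted, and the finger line matches the lane (0.007 rad). Scene and side views show the rack moving straight, still before the rails, and bystanders untouched. Before it enters the lane I'll back off and look from above to check lateral position.

play_rows(commands=[[[0, -0.015, 0, 0, 0, 0, 0.65], [0, -0.02, 0.04, 0, 0, 0, 0.65], [0, -0.02, 0.08, 0, 0, 0, 0.65], [0, -0.02, 0.12, 0, 0, 0, 0.65], [0, -0.02, 0.165, 0, 0, 0, 0.65]]])

```text
time_s: 5.15
tcp_pos: [0.4826, -0.0767, 0.2101]
ee_rot: [[-0.007, -1.0, -0.002], [-1.0, 0.007, 0.001], [-0.001, 0.002, -1.0]]
wrist_force: [0.1, -0.1, -0.1]
gripper_width: 0.35
```

play_rows(commands=[[[0, 0.04, 0.025, 0, 0, 0, 0.65], [0, 0.08, 0.05, 0, 0, 0, 0.65], [0, 0.12, 0.07, 0, 0, 0, 0.65], [0, 0.16, 0.09, 0, 0, 0, 0.65], [0, 0.2, 0.11, 0, 0, 0, 0.65]]])

```text
time_s: 5.65
tcp_pos: [0.4828, 0.125, 0.32]
ee_rot: [[-0.007, -1.0, -0.001], [-1.0, 0.007, 0.001], [-0.001, 0.001, -1.0]]
wrist_force: [0.9, -0.4, 0.4]
gripper_width: 0.348
```

play_rows(commands=[[[0, 0.04, 0.015, 0, 0, 0, 0.65], [0, 0.08, 0.03, 0, 0, 0, 0.65], [0, 0.1, 0.04, 0, 0, 0, 0.65], [0, 0.1, 0.04, 0, 0, 0, 0.65], [0, 0.1, 0.04, 0, 0, 0, 0.65]]])

```text
time_s: 6.15
tcp_pos: [0.483, 0.2234, 0.3586]
ee_rot: [[-0.006, -1.0, -0.002], [-1.0, 0.006, -0.0], [0.0, 0.002, -1.0]]
wrist_force: [-0.4, 0.3, -0.6]
gripper_width: 0.35
```

```bash
python3 - <<'E'
from h import *
from station import r
s,c=wrist(r);pickle.dump((s,c),open("w4.pkl","wb"))
print(s["time_s"],s["tcp_pos"],s["ee_rot"].round(4).tolist())
cv2.imwrite("pics/w4.png",cv2.resize(c["image"][:,:,::-1],(800,600)))
E
```

```text
6.15 [0.48303938 0.22337052 0.35858586] [[-0.006, -1.0, -0.0018], [-1.0, 0.006, -0.0003], [0.0004, 0.0018, -1.0]]
```

View pics/w4.png

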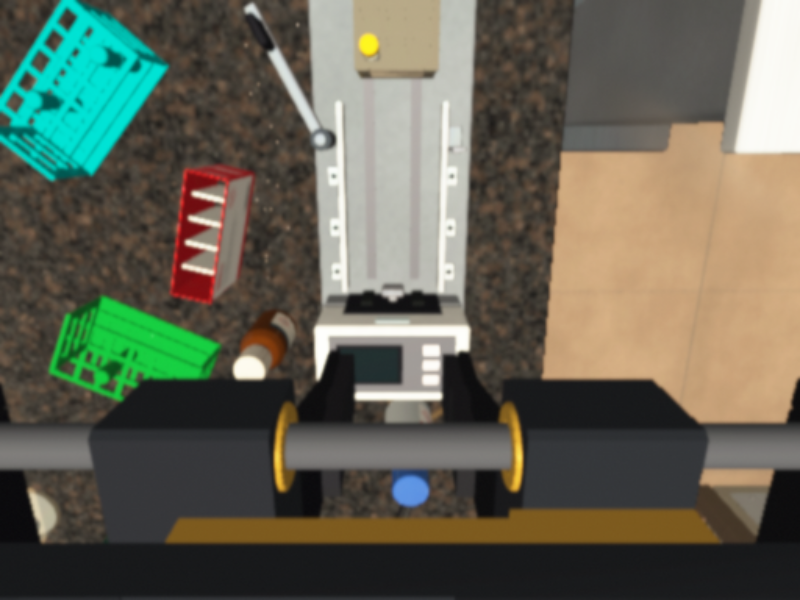

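From above (800 px): rack front edge at y≈75 spanning 356..437, rails at x≈340 and 445 starting at y≈100, gate still open. Next: measure the rack against rails and deck.

```bash
cat >> h.py <<'E'
def sides(c,mask,rows,zp):
    L,R=[],[]
    for v in rows:
        u=np.flatnonzero(mask[v])
        if len(u)>3: L.append((u[0]-.5,v));R.append((u[-1]+.5,v))
    o=[]
    for e in(L,R):
        P=ray(c,e,zp,c["T"])[:,:2];o.append(lineY(P)+(P[:,1].mean(),))
    return o
def report(c,n,f):
    print(n,[("X@%.3f=%.4f slope %.4f"%(y,a+b*y,b)) for a,b,y in f])
E
python3 - <<'E'
from h import *
s,c=pickle.load(open("w4.pkl","rb"));im=c["image"];hsv=cv2.cvtColor(im,cv2.COLOR_RGB2HSV)
H,S,V=[hsv[...,i].astype(int) for i in range(3)]
u=np.arange(512)[None]
rk=(H>10)&(H<26)&(S>40)&(u>215)&(u<290)
report(c,"rack",sides(c,rk,range(2,42),.072))
dk=(S<45)&(V>120)&(u>190)&(u<315)
report(c,"deck",sides(c,dk,range(2,60),.012))
rail=(V>235)&(S<30)
for a,b in((205,222),(275,292)):
    report(c,"rail",sides(c,rail&(u>a)&(u<b)|False,[v for v in range(72,180)],.034))
front=[(k,np.flatnonzero(rk[:,k])[-1]+.5) for k in range(232,276)]
for z in(.012,.072):
    P=ray(c,front,z,c["T"])[:,:2];P=P[:,::-1];a,b=lineY(P);print("front z",z,"Y",a+b*.483,"slope",b)
print(hsv[90,216:224].tolist(), hsv[20,195:205].tolist())
E
```

```text
rack ['X@0.065=0.5153 slope -0.0035', 'X@0.065=0.4476 slope 0.0032']
deck ['X@0.066=0.5597 slope -0.0001', 'X@0.067=0.4109 slope 0.0006']
rail ['X@0.225=0.5452 slope 0.0051', 'X@0.225=0.5322 slope -0.0024']
rail ['X@0.202=0.4411 slope 0.0057', 'X@0.202=0.4317 slope -0.0556']
front z 0.012 Y 0.6212456 slope -0.009071317
front z 0.072 Y 0.564711 slope -0.009071913
[[34, 9, 237], [35, 6, 248], [30, 9, 243], [23, 21, 214], [26, 21, 170], [37, 13, 176], [41, 11, 190], [39, 9, 192]] [[16, 47, 70], [16, 45, 73], [18, 33, 94], [23, 17, 136], [34, 12, 172], [40, 12, 189], [41, 11, 193], [43, 9, 193], [41, 11, 193], [41, 11, 193]]
```

```bash
python3 - <<'E'
from h import *
s,c=pickle.load(open("w4.pkl","rb"));im=c["image"];hsv=cv2.cvtColor(im,cv2.COLOR_RGB2HSV)
V=hsv[...,2].astype(float);u=np.arange(512)
res=[]
for u0,u1 in((217.6,221),(285,282)):
    e=[]
    for v in list(range(70,105))+list(range(122,135))+list(range(155,165)):
        g=u0+(u1-u0)*(v-64)/122;w=(abs(u-g)<4)*np.clip(V[v]-215,0,None)
        if w.sum()>0:e.append(((w*u).sum()/w.sum(),v))
    P=ray(c,e,.034,c["T"])[:,:2];a,b=lineY(P);res.append((a,b));print("rail X@.12 %.4f X@.2 %.4f slope %.4f n%d"%(a+b*.12,a+b*.2,b,len(e)))
a,b=np.mean(res,0);print("centre X@.065 %.4f @.12 %.4f @.2 %.4f slope %.4f"%(a+b*.065,a+b*.12,a+b*.2,b))
H,S=hsv[...,0],hsv[...,1];rk=(H>10)&(H<26)&(S>40)
front=[(k,np.flatnonzero(rk[:70,k])[-1]+.5) for k in range(236,274)]
for z in(.012,.072):
    P=ray(c,front,z,c["T"])[:,:2][:,::-1];a,b=lineY(P);print("front z",z,"Y",a+b*.483,"slope",b)
E
```

```text
rail X@.12 0.5338 X@.2 0.5345 slope 0.0078 n58
rail X@.12 0.4377 X@.2 0.4384 slope 0.0084 n58
centre X@.065 0.4854 @.12 0.4858 @.2 0.4864 slope 0.0081
front z 0.012 Y 0.090820014 slope -0.007065132
front z 0.072 Y 0.096959844 slope -0.0070645357
```

The rack is square to the lane (front edge 0.007 against rails 0.008) but 3.9 mm to the robot side. I'll return behind it and add a small sideways component to the sticking push early on, so it ends up centred.

play_rows(commands=[[[0, -0.04, -0.015, 0, 0, 0, 0.65], [0, -0.08, -0.03, 0, 0, 0, 0.65], [0, -0.12, -0.05, 0, 0, 0, 0.65], [0, -0.16, -0.07, 0, 0, 0, 0.65], [0, -0.2, -0.09, 0, 0, 0, 0.65]]])

```text
time_s: 6.7
tcp_pos: [0.4824, 0.0203, 0.2685]
ee_rot: [[-0.008, -1.0, -0.0], [-1.0, 0.008, 0.0], [-0.0, 0.0, -1.0]]
wrist_force: [1.5, -0.9, 1.0]
gripper_width: 0.347
```

play_rows(commands=[[[0, -0.035, -0.02, 0, 0, 0, 0.65], [0, -0.07, -0.04, 0, 0, 0, 0.65], [0, -0.1, -0.06, 0, 0, 0, 0.65], [0, -0.1, -0.1, 0, 0, 0, 0.65], [0, -0.1, -0.14, 0, 0, 0, 0.65]]])

```text
time_s: 7.2
tcp_pos: [0.4827, -0.0791, 0.1286]
ee_rot: [[-0.011, -1.0, 0.001], [-1.0, 0.011, 0.001], [-0.001, -0.001, -1.0]]
wrist_force: [0.1, 0.2, 0.4]
gripper_width: 0.351
```

play_rows(commands=[[[0, 0, -0.03, 0, 0, 0, 0.65], [0, 0, -0.06, 0, 0, 0, 0.65], [0, 0, -0.085, 0, 0, 0, 0.65], [0, 0, -0.085, 0, 0, 0, 0.65], [0, 0, -0.085, 0, 0, 0, 0.65]]])

```text
time_s: 7.7
tcp_pos: [0.4832, -0.0778, 0.0447]
ee_rot: [[-0.008, -1.0, -0.001], [-1.0, 0.008, -0.0], [0.0, 0.001, -1.0]]
wrist_force: [0.5, 0.0, -0.5]
gripper_width: 0.349
```

play_rows(commands=[[[0, 0.012, 0, 0, 0, 0, 0.65], [0, 0.02, 0, 0, 0, 0, 0.65], [0.001, 0.028, 0, 0, 0, 0, 0.65], [0.002, 0.036, 0, 0, 0, 0, 0.65], [0.003, 0.044, 0, 0, 0, 0, 0.65]]])

```text
time_s: 8.2
tcp_pos: [0.4868, -0.0324, 0.0452]
ee_rot: [[-0.006, -1.0, 0.001], [-1.0, 0.006, -0.0], [0.0, -0.001, -1.0]]
wrist_force: [-0.0, -3.7, 3.0]
gripper_width: 0.351
```

play_rows(commands=[[[0.001, 0.008, 0, 0, 0, 0, 0.65], [0.0015, 0.016, 0, 0, 0, 0, 0.65], [0.0018, 0.024, 0, 0, 0, 0, 0.65], [0.0019, 0.032, 0, 0, 0, 0, 0.65], [0.002, 0.04, 0, 0, 0, 0, 0.65]]])

```text
time_s: 8.7
tcp_pos: [0.4886, 0.0076, 0.0445]
ee_rot: [[-0.007, -1.0, -0.0], [-1.0, 0.007, -0.0], [0.0, 0.0, -1.0]]
wrist_force: [-0.1, -4.0, 2.9]
gripper_width: 0.349
```

```bash
python3 - <<'E'
from h import *
from station import r
s,c=wrist(r);c2=r.capture("scene");pickle.dump((s,c,c2),open("w5.pkl","wb"))
print(s["time_s"],s["tcp_pos"],s["ee_rot"].round(4).tolist(),s["wrist_force"].round(1))
a=cv2.resize(c["image"][:,:,::-1],(400,300));b=cv2.resize(c2["image"][195:295,190:330,::-1],(400,286),interpolation=cv2.INTER_CUBIC)
cv2.imwrite("pics/w5.png",np.hstack([a,cv2.copyMakeBorder(b,0,14,0,0,0)]))
E
```

```text
8.7 [0.48856576 0.00763578 0.0445347 ] [[-0.0071, -1.0, -0.0001], [-1.0, 0.0071, -0.0001], [0.0001, 0.0001, -1.0]] [-0.1 -4.   2.9]
```

View pics/w5.png

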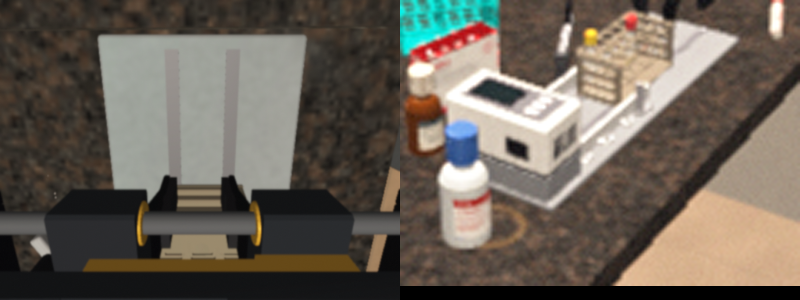

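The wrist view shows the rack's back wall between the fingers; in the scene crop the front is just past the mouth, between the rails. I'll check numerically whether the rack followed the sideways component.

```bash
cat >> h.py <<'E'
def rear(f):
    d=pickle.load(open(f,"rb"));s,c=d[0],d[1];im=c["image"];hsv=cv2.cvtColor(im,cv2.COLOR_RGB2HSV)
    H,S,V=[hsv[...,i].astype(int) for i in range(3)];u=np.arange(512)[None]
    m=((H>10)&(H<28)&(S>40)&(V>70)&(u>190)&(u<330)).astype(np.uint8)
    for v in range(236,258,3):
        k=np.flatnonzero(m[v]); 
        if len(k):
            P=ray(c,[(k[0]-.5,v),(k[-1]+.5,v)],.072,c["T"]);print(f,v,k[0],k[-1],"X",P[:,0].round(4),"mid",P[:,0].mean().round(4),"Y",P[0,1].round(3))
    print("yaw",np.round(s["ee_rot"][0],4))
E
python3 - <<'E'
from h import *
for f in("w3.pkl","w5.pkl"):
    rear(f)
    s,c=pickle.load(open(f,"rb"))[:2]
    hsv=cv2.cvtColor(c["image"],cv2.COLOR_RGB2HSV);V=hsv[...,2]
    print([V[v,195:325:3].tolist() for v in(250,)])
cs=[pickle.load(open(f,"rb"))[1]["image"][230:262,190:330,::-1] for f in("w3.pkl","w5.pkl")]
cv2.imwrite("pics/cmp.png",cv2.resize(np.vstack(cs),(800,366),interpolation=cv2.INTER_CUBIC))
E
```

```text
w3.pkl 239 227 308 X [0.4946 0.4577] mid 0.4762 Y -0.072
w3.pkl 242 227 308 X [0.4947 0.4576] mid 0.4761 Y -0.071
w3.pkl 245 226 309 X [0.4952 0.4571] mid 0.4761 Y -0.069
w3.pkl 248 226 283 X [0.4952 0.4689] mid 0.482 Y -0.068
w3.pkl 251 227 282 X [0.4948 0.4693] mid 0.4821 Y -0.066
w3.pkl 254 227 282 X [0.4949 0.4693] mid 0.4821 Y -0.065
w3.pkl 257 227 327 X [0.4949 0.4486] mid 0.4718 Y -0.063
yaw [-7.1e-03 -1.0e+00 -3.0e-04]
[[204, 103, 18, 17, 17, 22, 26, 25, 25, 23, 25, 134, 150, 150, 150, 150, 149, 149, 150, 149, 150, 150, 150, 149, 148, 148, 150, 150, 149, 98, 26, 29, 25, 25, 25, 21, 17, 16, 19, 139, 207, 209, 132, 32]]
w5.pkl 239 227 310 X [0.4997 0.4619] mid 0.4808 Y -0.008
w5.pkl 242 227 310 X [0.4997 0.4618] mid 0.4808 Y -0.006
w5.pkl 245 227 311 X [0.4998 0.4613] mid 0.4806 Y -0.005
w5.pkl 248 227 312 X [0.4998 0.4608] mid 0.4803 Y -0.003
w5.pkl 251 228 281 X [0.4994 0.4748] mid 0.4871 Y -0.002
w5.pkl 254 228 281 X [0.4995 0.4748] mid 0.4872 Y -0.0
w5.pkl 257 227 282 X [0.5    0.4743] mid 0.4872 Y 0.001
yaw [-7.1e-03 -1.0e+00 -1.0e-04]
[[157, 77, 11, 12, 11, 15, 17, 17, 16, 14, 17, 97, 109, 109, 110, 109, 109, 109, 109, 109, 109, 109, 109, 109, 109, 108, 109, 109, 109, 70, 18, 19, 17, 16, 17, 13, 11, 10, 12, 51, 151, 161, 96, 22]]
```

View pics/cmp.png

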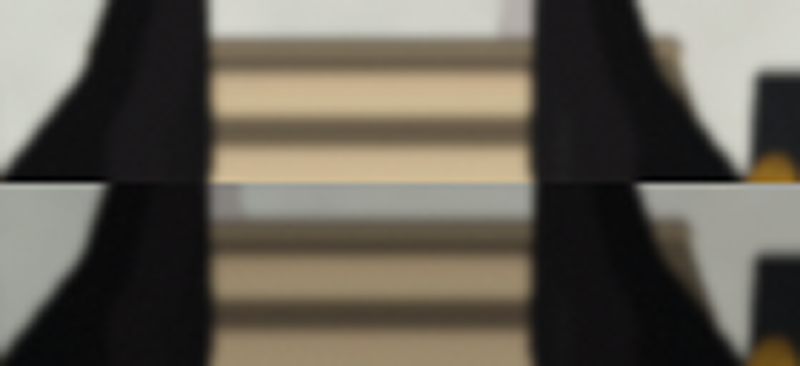

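The comparison crops (earlier on top) show the back wall flush against both fingers. The rack's right edge has slipped by only ~0.8 mm relative to the tool, so it moved ~4.3 mm sideways and is now centred to within ~0.5 mm. I'll go on down the lane.

play_rows(commands=[[[0.0001, 0.01, 0, 0, 0, 0, 0.65], [0.0002, 0.02, 0, 0, 0, 0, 0.65], [0.0002, 0.03, 0, 0, 0, 0, 0.65], [0.0003, 0.04, 0, 0, 0, 0, 0.65], [0.0004, 0.05, 0, 0, 0, 0, 0.65]]])

```text
time_s: 9.3
tcp_pos: [0.4887, 0.058, 0.0443]
ee_rot: [[-0.007, -1.0, -0.001], [-1.0, 0.007, -0.0], [0.0, 0.001, -1.0]]
wrist_force: [1.1, -1.5, -0.4]
gripper_width: 0.354
```

play_rows(commands=[[[0.0001, 0.01, 0, 0, 0, 0, 0.65], [0.0002, 0.02, 0, 0, 0, 0, 0.65], [0.0002, 0.03, 0, 0, 0, 0, 0.65], [0.0003, 0.04, 0, 0, 0, 0, 0.65], [0.0004, 0.05, 0, 0, 0, 0, 0.65]]])

```text
time_s: 9.8
tcp_pos: [0.4893, 0.1079, 0.0445]
ee_rot: [[-0.007, -1.0, -0.0], [-1.0, 0.007, -0.0], [0.0, 0.0, -1.0]]
wrist_force: [0.0, -1.7, -2.2]
gripper_width: 0.351
```

play_rows(commands=[[[0, 0.005, 0, 0, 0, 0, 0.65], [0.0001, 0.01, 0, 0, 0, 0, 0.65], [0.0001, 0.015, 0, 0, 0, 0, 0.65], [0.0002, 0.02, 0, 0, 0, 0, 0.65], [0.0002, 0.025, 0, 0, 0, 0, 0.65]]])

```text
time_s: 10.3
tcp_pos: [0.4896, 0.1322, 0.0446]
ee_rot: [[-0.007, -1.0, -0.0], [-1.0, 0.007, -0.0], [0.0, 0.0, -1.0]]
wrist_force: [-0.0, -2.2, 0.4]
gripper_width: 0.351
```

play_rows(commands=[[[0, 0.002, 0, 0, 0, 0, 0.65], [0, 0.004, 0, 0, 0, 0, 0.65], [0, 0.006, 0, 0, 0, 0, 0.65], [0, 0.008, 0, 0, 0, 0, 0.65], [0, 0.01, 0, 0, 0, 0, 0.65]]])

```text
time_s: 10.8
tcp_pos: [0.4896, 0.142, 0.0446]
ee_rot: [[-0.007, -1.0, -0.0], [-1.0, 0.007, -0.0], [0.0, 0.0, -1.0]]
wrist_force: [0.5, -2.6, 0.6]
gripper_width: 0.35
```

```bash
python3 - <<'E'
from h import *
from station import r
s=r.sense();print(s["time_s"],s["tcp_pos"],s["wrist_force"].round(1))
c2=r.capture("scene");pickle.dump(c2,open("s6.pkl","wb"))
E
```

```text
10.8 [0.48956217 0.14199772 0.04458496] [ 0.5 -2.6  0.6]
```

play_rows(commands=[[[0, 0.001, 0, 0, 0, 0, 0.65], [0, 0.0015, 0, 0, 0, 0, 0.65], [0, 0.002, 0, 0, 0, 0, 0.65], [0, 0.0025, 0, 0, 0, 0, 0.65], [0, 0.003, 0, 0, 0, 0, 0.65]]])

```text
time_s: 11.35
tcp_pos: [0.4896, 0.145, 0.0446]
ee_rot: [[-0.007, -1.0, 0.0], [-1.0, 0.007, -0.0], [0.0, -0.0, -1.0]]
wrist_force: [0.8, -2.8, -0.1]
gripper_width: 0.351
```

play_rows(commands=[[[0, 0.0005, 0, 0, 0, 0, 0.65], [0, 0.001, 0, 0, 0, 0, 0.65], [0, 0.0015, 0, 0, 0, 0, 0.65], [0, 0.002, 0, 0, 0, 0, 0.65], [0, 0.002, 0, 0, 0, 0, 0.65]]])

```text
time_s: 11.85
tcp_pos: [0.4894, 0.1457, 0.0445]
ee_rot: [[-0.007, -1.0, -0.001], [-1.0, 0.007, -0.002], [0.002, 0.001, -1.0]]
wrist_force: [2.4, -8.3, 1.3]
gripper_width: 0.35
```

The force rose to 8 N with the TCP stalled at Y 0.1457 (predicted home 0.1475 minus ~2), so the rack is at the stop. One small press to seat it on both buffers, then back off, rise and look.

play_rows(commands=[[[0, 0.0005, 0, 0, 0, 0, 0.65], [0, 0.001, 0, 0, 0, 0, 0.65], [0, 0.0015, 0, 0, 0, 0, 0.65], [0, 0.0015, 0, 0, 0, 0, 0.65]]])

```text
time_s: 12.25
tcp_pos: [0.4892, 0.1457, 0.0446]
ee_rot: [[-0.008, -1.0, -0.002], [-1.0, 0.008, -0.004], [0.004, 0.002, -1.0]]
wrist_force: [3.8, -12.9, 2.7]
gripper_width: 0.349
```

play_rows(commands=[[[0, -0.004, 0, 0, 0, 0, 0.65], [0, -0.015, 0, 0, 0, 0, 0.65], [0, -0.03, 0.01, 0, 0, 0, 0.65], [0, -0.035, 0.05, 0, 0, 0, 0.65], [0, -0.035, 0.095, 0, 0, 0, 0.65]]])

```text
time_s: 12.75
tcp_pos: [0.4885, 0.1119, 0.1401]
ee_rot: [[-0.008, -1.0, -0.003], [-1.0, 0.008, -0.001], [0.001, 0.003, -1.0]]
wrist_force: [1.1, 1.1, -0.3]
gripper_width: 0.352
```

play_rows(commands=[[[0, 0, 0.045, 0, 0, 0, 0.65], [0, 0.03, 0.085, 0, 0, 0, 1], [0, 0.06, 0.125, 0, 0, 0, 1], [0, 0.09, 0.165, 0, 0, 0, 1], [0, 0.1, 0.2, 0, 0, 0, 1]]])

```text
time_s: 13.25
tcp_pos: [0.4894, 0.215, 0.3427]
ee_rot: [[-0.005, -1.0, 0.003], [-1.0, 0.005, 0.003], [-0.003, -0.003, -1.0]]
wrist_force: [0.4, 0.8, -0.3]
gripper_width: 0.076
```

play_rows(commands=[[[0, 0.04, 0.01, 0, 0, 0, 1], [0, 0.07, 0.01, 0, 0, 0, 1], [0, 0.07, 0.01, 0, 0, 0, 1], [0, 0.07, 0.01, 0, 0, 0, 1]]])

```text
time_s: 13.65
tcp_pos: [0.4893, 0.2833, 0.3497]
ee_rot: [[-0.006, -1.0, -0.0], [-1.0, 0.006, 0.0], [-0.0, 0.0, -1.0]]
wrist_force: [0.2, 0.2, 0.4]
gripper_width: 0.003
```

```bash
python3 - <<'E'
from h import *
from station import r
s,c=wrist(r);pickle.dump((s,c),open("w7.pkl","wb"))
print(s["time_s"],s["tcp_pos"],s["ee_rot"].round(4).tolist(),s["joints"].round(1))
cv2.imwrite("pics/w7.png",cv2.resize(c["image"][:,:,::-1],(800,600)))
E
```

```text
13.65 [0.48927115 0.28330528 0.34966103] [[-0.0061, -1.0, -0.0004], [-1.0, 0.0061, 0.0], [-0.0, 0.0004, -1.0]] [ 46.5  12.7   5.2  -0.  -82.5 -46.8]
```

View pics/w7.png

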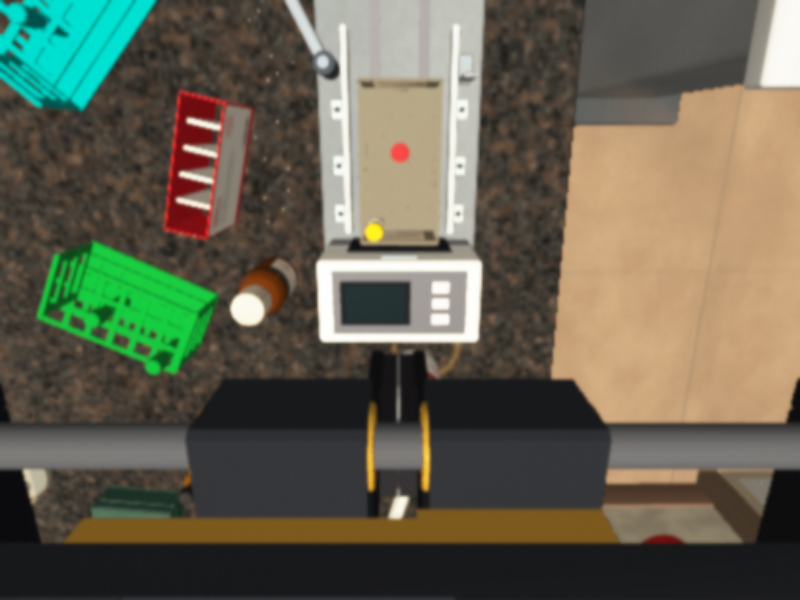

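The rack is home: its front meets the stop and the feeler is hidden under the rim. It sits between the rails (340..451), rack sides 358..443, with clear gaps both sides; the gate is still open and bystanders are in place. Now I'll quantify that and plan the gate arc, checking heights round the start of the push.

```bash
python3 - <<'E'
from h import *
s,c=pickle.load(open("w7.pkl","rb"));im=c["image"];hsv=cv2.cvtColor(im,cv2.COLOR_RGB2HSV)
H,S,V=[hsv[...,i].astype(int) for i in range(3)];u=np.arange(512);W=pts(c,c["T"])
rk=(H>10)&(H<26)&(S>40)&(u[None]>224)&(u[None]<288)
report(c,"rack",sides(c,rk,range(65,140),.072))
for k0,k1 in((219,221.5),(291.5,289)):
    e=[]
    for v in list(range(25,60))+list(range(80,95))+list(range(112,130)):
        g=k0+(k1-k0)*(v-20)/130;w=(abs(u-g)<4)*np.clip(V[v].astype(float)-215,0,None)
        if w.sum()>0:e.append(((w*u).sum()/w.sum(),v))
    P=ray(c,e,.034,c["T"])[:,:2];a,b=lineY(P);print("rail X@.22 %.4f slope %.4f"%(a+b*.22,b))
back=[(k,np.flatnonzero(rk[40:140,k])[0]+39.5) for k in range(236,276)]
P=ray(c,back,.072,c["T"])[:,:2];a,b=lineY(P[:,::-1]);print("back rim Y",a+b*.486,b)
# heights around gate start
for f in("w1.pkl","w4.pkl"):
    s,c=pickle.load(open(f,"rb"));W=pts(c,c["T"]);Q=W[~np.isnan(W[...,2])]
    for x in np.arange(.56,.80,.04):
        print(f,"X%.2f"%x,[(int(1000*np.percentile(q,97)) if len(q:=Q[(abs(Q[:,0]-x-.02)<.02)&(abs(Q[:,1]-y-.02)<.02),2])>5 else None) for y in np.arange(-.12,.24,.04)])
E
```

```text
rack ['X@0.221=0.5199 slope 0.0298', 'X@0.222=0.4521 slope 0.0150']
rail X@.22 0.5345 slope 0.0081
rail X@.22 0.4385 slope 0.0081
back rim Y 0.15793706 -0.0072260723
w1.pkl X0.56 [0, 0, 0, 0, 83, 56, 1, 0, 0]
w1.pkl X0.60 [0, 0, 0, 0, 54, 0, 0, 80, 81]
w1.pkl X0.64 [0, 0, 0, 0, 0, 0, 0, None, 72]
w1.pkl X0.68 [0, 0, 0, 0, 46, 31, 0, None, None]
w1.pkl X0.72 [0, 0, 0, 0, 60, 61, 60, -1, None]
w1.pkl X0.76 [None, 35, None, None, 61, 85, 62, 61, None]
w4.pkl X0.56 [None, None, None, 0, 84, 57, 1, 429, 435]
w4.pkl X0.60 [None, None, None, 0, 1, 0, 0, 82, 82]
w4.pkl X0.64 [None, None, None, 0, 0, 0, 0, 83, 83]
w4.pkl X0.68 [None, None, None, 0, 84, 84, 0, 0, 0]
w4.pkl X0.72 [None, None, None, 61, 62, 62, 61, 0, 0]
w4.pkl X0.76 [None, None, None, 0, 61, 85, 61, 61, 0]
```

```bash
python3 - <<'E'
from h import *
for f,rows in(("w7.pkl",range(52,158,7)),("w4.pkl",range(2,50,6))):
    s,c=pickle.load(open(f,"rb"));im=c["image"];hsv=cv2.cvtColor(im,cv2.COLOR_RGB2HSV);H,S,V=[hsv[...,i].astype(int) for i in range(3)];u=np.arange(512)
    rk=(H>10)&(H<26)&(S>40)&(u[None]>222)&(u[None]<290);W=pts(c,c["T"])
    for v in rows:
        k=np.flatnonzero(rk[v])
        if len(k)>5:
            P=ray(c,[(k[0]-.5,v),(k[-1]+.5,v)],.072,c["T"]);z=W[v,k[0]:k[-1]+1,2]
            print(f,v,k[0],k[-1],P[:,0].round(4),"mid %.4f Y %.3f"%(P[:,0].mean(),P[0,1]),"z edges",W[v,[k[0]+1,k[0]+2,k[-1]-2,k[-1]-1],2].round(3),"max %.3f med %.3f"%(np.nanmax(z),np.nanmedian(z)))
E
```

```text
w7.pkl 52 229 282 [0.5193 0.452 ] mid 0.4856 Y 0.161 z edges [0.073 0.072 0.072 0.074] max 0.075 med 0.073
w7.pkl 59 229 282 [0.5195 0.4519] mid 0.4857 Y 0.169 z edges [0.072 0.072 0.071 0.072] max 0.075 med 0.014
w7.pkl 66 229 282 [0.5198 0.4517] mid 0.4858 Y 0.177 z edges [0.073 0.073 0.072 0.073] max 0.074 med 0.014
w7.pkl 73 229 282 [0.52   0.4516] mid 0.4858 Y 0.185 z edges [0.073 0.072 0.072 0.073] max 0.074 med 0.044
w7.pkl 80 230 282 [0.519  0.4514] mid 0.4852 Y 0.194 z edges [0.073 0.072 0.072 0.073] max 0.074 med 0.014
w7.pkl 87 230 282 [0.5193 0.4513] mid 0.4853 Y 0.202 z edges [0.074 0.072 0.073 0.072] max 0.075 med 0.073
w7.pkl 94 230 281 [0.5195 0.4524] mid 0.4860 Y 0.211 z edges [0.072 0.071 0.074 0.072] max 0.098 med 0.043
w7.pkl 101 230 281 [0.5198 0.4522] mid 0.4860 Y 0.220 z edges [0.072 0.071 0.073 0.074] max 0.098 med 0.043
w7.pkl 108 230 281 [0.5201 0.4521] mid 0.4861 Y 0.228 z edges [0.072 0.071 0.073 0.073] max 0.074 med 0.015
w7.pkl 115 230 281 [0.5203 0.4519] mid 0.4861 Y 0.237 z edges [0.073 0.073 0.072 0.074] max 0.074 med 0.014
w7.pkl 122 230 281 [0.5206 
[... 770 characters left out ...]
.050 z edges [0.074 0.073 0.072 0.073] max 0.074 med 0.044
w4.pkl 14 227 280 [0.5144 0.4479] mid 0.4812 Y 0.056 z edges [0.074 0.073 0.072 0.072] max 0.075 med 0.015
w4.pkl 20 226 280 [0.5159 0.4478] mid 0.4818 Y 0.063 z edges [0.074 0.072 0.072 0.073] max 0.075 med 0.073
w4.pkl 26 227 280 [0.5149 0.4477] mid 0.4813 Y 0.070 z edges [0.075 0.071 0.072 0.071] max 0.098 med 0.071
w4.pkl 32 227 280 [0.5151 0.4476] mid 0.4813 Y 0.076 z edges [0.074 0.072 0.072 0.073] max 0.098 med 0.072
w4.pkl 38 227 280 [0.5153 0.4475] mid 0.4814 Y 0.083 z edges [0.072 0.072 0.073 0.072] max 0.075 med 0.072
w4.pkl 44 228 279 [0.5143 0.4486] mid 0.4814 Y 0.090 z edges [0.072 0.072 0.072 0.072] max 0.075 med 0.072
```

The rack is level (rim 0.072–0.073 throughout), square (centre-line slope 0.0075), centred within 0.7 mm and home. Now the gate: I'll get above and behind the tab with the tool turned so that the finger face follows the bar.

play_rows(commands=[[[0.009, -0.013, -0.006, 0, 0, 0.136, 1], [0.018, -0.027, -0.012, 0, 0, 0.272, 1], [0.028, -0.04, -0.018, 0, 0, 0.408, 1], [0.037, -0.054, -0.024, 0, 0, 0.544, 1], [0.046, -0.067, -0.03, 0, 0, 0.68, 1]]])

```text
time_s: 14.2
tcp_pos: [0.5357, 0.2143, 0.3197]
ee_rot: [[0.627, -0.779, 0.0], [-0.779, -0.627, 0.0], [0.0, -0.0, -1.0]]
wrist_force: [0.6, 0.1, 0.0]
gripper_width: 0.004
```

play_rows(commands=[[[0.009, -0.013, -0.006, 0, 0, 0.136, 1], [0.018, -0.027, -0.012, 0, 0, 0.272, 1], [0.028, -0.04, -0.018, 0, 0, 0.408, 1], [0.037, -0.054, -0.024, 0, 0, 0.544, 1], [0.046, -0.067, -0.03, 0, 0, 0.68, 1]]])

```text
time_s: 14.7
tcp_pos: [0.5816, 0.1473, 0.2898]
ee_rot: [[0.977, -0.212, 0.0], [-0.212, -0.977, 0.0], [0.0, -0.0, -1.0]]
wrist_force: [-0.6, 0.1, 0.2]
gripper_width: 0.004
```

play_rows(commands=[[[0.009, -0.013, -0.018, 0, 0, 0.136, 1], [0.018, -0.027, -0.036, 0, 0, 0.272, 1], [0.028, -0.04, -0.054, 0, 0, 0.408, 1], [0.037, -0.054, -0.072, 0, 0, 0.544, 1], [0.047, -0.0665, -0.09, 0, 0, 0.68, 1]]])

```text
time_s: 15.2
tcp_pos: [0.6284, 0.0808, 0.1994]
ee_rot: [[0.893, 0.45, 0.0], [0.45, -0.893, 0.0], [0.0, 0.0, -1.0]]
wrist_force: [0.5, -0.6, 0.3]
gripper_width: 0.011
```

```bash
python3 - <<'E'
from h import *
from station import r
s=r.sense();print(s["time_s"],s["tcp_pos"].round(4),s["ee_rot"].round(3).tolist(),s["joints"].round(1))
c=pickle.load(open("w7.pkl","rb"))[1];W=pts(c,c["T"]);q=W[36:50,293:305].reshape(-1,3);q=q[q[:,2]>.03]
print("catch",q.min(0).round(3),q.max(0).round(3))
pv=np.array([.5478,.1446]);f=np.array([.007,1]);n=np.array([-1,.007])
def P(t,d): m=np.cos(t)*f+np.sin(t)*n; return pv+.092*(-np.sin(t)*f+np.cos(t)*n)-d*m
base=P(2.04,.045);print("base",base)
prev=P(2.04,.020);print("approach",prev-base)
for k,ts in enumerate(([1.96,1.86,1.74,1.62,1.5],[1.38,1.26,1.14,1.02,.9],[.78,.66,.54,.42,.3],[.2,.12,.06,.02,0])):
    t0=[2.04,1.5,.9,.3][k]; print(ts,[(P(t,.0135)-prev).round(4).tolist()+[round(t-t0,2)] for t in ts]);prev=P(ts[-1],.0135)
E
```

```text
15.2 [0.6284 0.0808 0.1994] [[0.893, 0.45, 0.0], [0.45, -0.893, 0.0], [0.0, 0.0, -1.0]] [ 21.9  23.8  -0.2   0.  -66.   94.8]
catch [0.422 0.137 0.03 ] [0.435 0.156 0.057]
base [0.62910503 0.08231833]
approach [-0.02237735 -0.01114832]
[1.96, 1.86, 1.74, 1.62, 1.5] [[-0.0121, -0.0069, -0.08], [-0.0203, -0.0112, -0.18], [-0.0307, -0.0152, -0.3], [-0.0416, -0.0179, -0.42], [-0.0526, -0.0193, -0.54]]
[1.38, 1.26, 1.14, 1.02, 0.9] [[-0.0112, -0.0001, -0.12], [-0.0222, 0.0012, -0.24], [-0.0331, 0.0037, -0.36], [-0.0436, 0.0076, -0.48], [-0.0535, 0.0126, -0.6]]
[0.78, 0.66, 0.54, 0.42, 0.3] [[-0.0093, 0.0062, -0.12], [-0.0177, 0.0135, -0.24], [-0.0252, 0.0218, -0.36], [-0.0317, 0.0308, -0.48], [-0.037, 0.0406, -0.6]]
[0.2, 0.12, 0.06, 0.02, 0] [[-0.0035, 0.0086, -0.1], [-0.0057, 0.0157, -0.18], [-0.007, 0.0211, -0.24], [-0.0076, 0.0248, -0.28], [-0.0079, 0.0266, -0.3]]
```

play_rows(commands=[[[0, 0.001, -0.04, 0, 0, 0, 1], [0, 0.001, -0.08, 0, 0, 0, 1], [0, 0.001, -0.115, 0, 0, 0, 1], [0, 0.001, -0.134, 0, 0, 0, 1], [-0.008, -0.003, -0.134, 0, 0, 0, 1]]])

```text
time_s: 15.7
tcp_pos: [0.6185, 0.0781, 0.0625]
ee_rot: [[0.896, 0.445, -0.006], [0.445, -0.896, -0.002], [-0.006, -0.001, -1.0]]
wrist_force: [-1.0, -0.8, -0.1]
gripper_width: 0.003
```

play_rows(commands=[[[-0.007, -0.0035, 0, 0, 0, 0, 1], [-0.014, -0.007, 0, 0, 0, 0, 1]]])

```text
time_s: 15.9
tcp_pos: [0.6068, 0.0724, 0.0676]
ee_rot: [[0.895, 0.446, 0.003], [0.446, -0.895, 0.001], [0.003, 0.001, -1.0]]
wrist_force: [-0.2, 1.4, 0.4]
gripper_width: 0.007
```

play_rows(commands=[[[-0.0121, -0.0069, 0, 0, 0, -0.08, 1], [-0.0203, -0.0112, 0, 0, 0, -0.18, 1], [-0.0307, -0.0152, 0, 0, 0, -0.3, 1], [-0.0416, -0.0179, 0, 0, 0, -0.42, 1], [-0.0526, -0.0193, 0, 0, 0, -0.54, 1]]])

```text
time_s: 16.4
tcp_pos: [0.5545, 0.0535, 0.0678]
ee_rot: [[0.997, -0.083, 0.005], [-0.083, -0.997, 0.002], [0.005, -0.002, -1.0]]
wrist_force: [0.9, 0.8, 0.5]
gripper_width: 0.005
```

```bash
python3 - <<'E'
from h import *
from station import r
s,c=wrist(r);pickle.dump((s,c),open("w8.pkl","wb"))
print(s["time_s"],s["tcp_pos"].round(4),s["wrist_force"].round(1))
W=pts(c,c["T"]);V=c["image"].max(2);Q=W
m=(abs(W[...,2]-.083)<.006)&(V<70)&(W[...,0]>.4)&(W[...,0]<.66)&(W[...,1]>-.0)&(W[...,1]<.16)
q=W[m];print("tab?",len(q),np.median(q,0) if len(q) else "")
c2=r.capture("scene");W=pts(c2);V=c2["image"].max(2)
m=(W[...,2]>.03)&(W[...,2]<.12)&(W[...,0]>.49)&(W[...,0]<.64)&(W[...,1]>.0)&(W[...,1]<.14)
print("scene pts in gate zone",m.sum(),[np.round(np.percentile(W[m][:,k],[2,50,98]),3).tolist() for k in range(3)] if m.sum() else "")
E
```

```text
16.4 [0.5545 0.0535 0.0678] [0.9 0.8 0.5]
tab? 366 [0.56330058 0.05269296 0.08350298]
scene pts in gate zone 201 [[0.529, 0.542, 0.563], [0.034, 0.063, 0.134], [0.048, 0.074, 0.118]]
```

The gate is following (points near X≈0.541, as expected for 1.5 rad). I'll go on along the arc.

play_rows(commands=[[[-0.0112, -0.0001, 0, 0, 0, -0.12, 1], [-0.0222, 0.0012, 0, 0, 0, -0.24, 1], [-0.0331, 0.0037, 0, 0, 0, -0.36, 1], [-0.0436, 0.0076, 0, 0, 0, -0.48, 1], [-0.0535, 0.0126, 0, 0, 0, -0.6, 1]]])

```text
time_s: 17.0
tcp_pos: [0.5015, 0.0667, 0.067]
ee_rot: [[0.778, -0.628, 0.004], [-0.629, -0.778, 0.001], [0.002, -0.003, -1.0]]
wrist_force: [0.2, 0.4, 0.5]
gripper_width: 0.005
```

play_rows(commands=[[[-0.0093, 0.0062, 0, 0, 0, -0.12, 1], [-0.0177, 0.0135, 0, 0, 0, -0.24, 1], [-0.0252, 0.0218, 0, 0, 0, -0.36, 1], [-0.0317, 0.0308, 0, 0, 0, -0.48, 1], [-0.037, 0.0406, 0, 0, 0, -0.6, 1]]])

```text
time_s: 17.5
tcp_pos: [0.4643, 0.1075, 0.0669]
ee_rot: [[0.287, -0.958, 0.003], [-0.958, -0.287, 0.001], [-0.0, -0.003, -1.0]]
wrist_force: [0.2, 0.5, 1.3]
gripper_width: 0.006
```

play_rows(commands=[[[-0.0035, 0.0086, 0, 0, 0, -0.1, 1], [-0.0057, 0.0157, 0, 0, 0, -0.18, 1], [-0.007, 0.0205, 0, 0, 0, -0.24, 1], [-0.0076, 0.023, 0, 0, 0, -0.28, 1], [-0.0079, 0.025, 0, 0, 0, -0.3, 1]]])

```text
time_s: 18.0
tcp_pos: [0.4564, 0.1299, 0.0668]
ee_rot: [[-0.004, -1.0, 0.001], [-1.0, 0.004, -0.004], [0.004, -0.001, -1.0]]
wrist_force: [8.7, -16.1, 0.5]
gripper_width: 0.001
```

```bash
python3 - <<'E'
from h import *
from station import r
s=r.sense();print(s["time_s"],s["tcp_pos"].round(4),s["wrist_force"].round(1))
E
```

```text
18.0 [0.4564 0.1299 0.0668] [  8.7 -16.1   0.5]
```

The gate is on its stop (16 N at Y 0.130, predicted 0.1317). I'll back off, rise, and take a last look.

play_rows(commands=[[[0, -0.01, 0, 0, 0, 0, 1], [0, -0.03, 0, 0, 0, 0, 1], [0, -0.04, 0.04, 0, 0, 0, 1], [0, -0.04, 0.09, 0, 0, 0, 1], [0.01, -0.02, 0.14, 0, 0, 0, 1]]])

```text
time_s: 18.5
tcp_pos: [0.4639, 0.1085, 0.204]
ee_rot: [[-0.007, -1.0, 0.001], [-1.0, 0.007, 0.001], [-0.001, -0.001, -1.0]]
wrist_force: [1.3, 1.4, 0.2]
gripper_width: 0.004
```

play_rows(commands=[[[0.005, 0.04, 0.03, 0, 0, 0, 1], [0.01, 0.08, 0.06, 0, 0, 0, 1], [0.015, 0.11, 0.09, 0, 0, 0, 1], [0.02, 0.13, 0.11, 0, 0, 0, 1], [0.02, 0.13, 0.11, 0, 0, 0, 1]]])

```text
time_s: 19.0
tcp_pos: [0.4864, 0.243, 0.315]
ee_rot: [[-0.002, -1.0, 0.007], [-1.0, 0.002, 0.005], [-0.005, -0.007, -1.0]]
wrist_force: [-0.2, 0.8, -0.3]
gripper_width: 0.004
```

```bash
python3 - <<'E'
from h import *
from station import r
s,c=wrist(r);pickle.dump((s,c),open("w9.pkl","wb"))
print(s["time_s"],s["tcp_pos"].round(4),s["wrist_force"].round(1))
cv2.imwrite("pics/w9.png",cv2.resize(c["image"][:,:,::-1],(800,600)))
W=pts(c,c["T"]);z=W[...,2];V=c["image"].max(2)
m=(abs(z-.057)<.005)&(W[...,1]>.1)&(W[...,1]<.154)&(W[...,0]>.45)&(W[...,0]<.555)
a,b=lineY(W[m][:,[1,0]]);print("bar n",m.sum(),"Y@pivot %.4f @tip %.4f slope %.4f"%(a+b*.548,a+b*.45,b))
m=(abs(z-.084)<.005)&(V<90)&(W[...,1]>.1)&(W[...,1]<.17)&(W[...,0]>.40)&(W[...,0]<.55);print("tab",m.sum(),W[m].mean(0).round(4))
m=(abs(z-.072)<.004)&(W[...,1]>.145)&(W[...,1]<.28)&(W[...,0]>.445)&(W[...,0]<.53);q=W[m];print("rack rim",q.min(0).round(4),q.max(0).round(4),q.mean(0).round(4))
E
```

```text
19.0 [0.4864 0.243  0.315 ] [-0.2  0.8 -0.3]
bar n 676 Y@pivot 0.1431 @tip 0.1469 slope -0.0384
tab 123 [0.4564 0.1456 0.0833]
rack rim [0.4514 0.1468 0.0682] [0.5209 0.2799 0.0758] [0.4859 0.2133 0.0727]
```

View pics/w9.png

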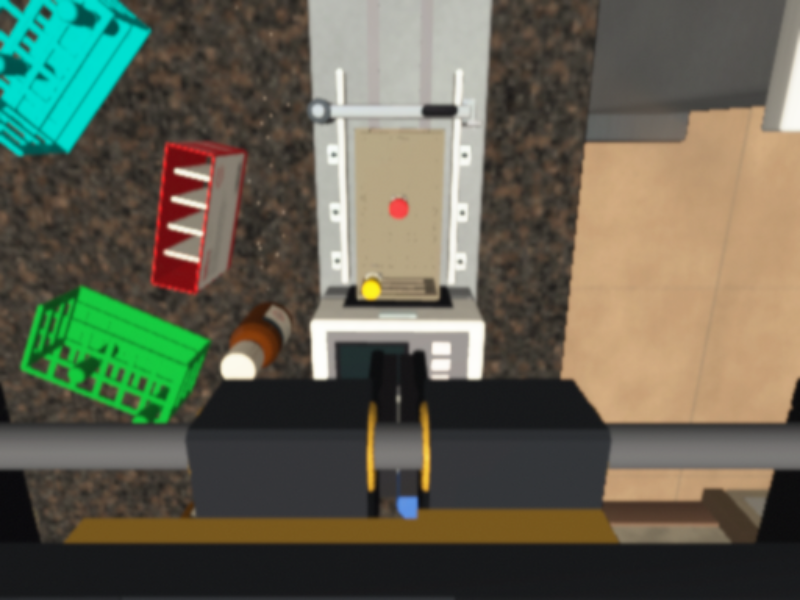

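The last view shows the gate bar level across the lane from (320,110) to the catch at (468,110), the rack behind it against the stop and clear of both rails. The tab measures Y 0.1456 against an expected 0.1452 when shut. The bar-to-rack gap is ≈ 7.3 mm (7 specified), so the rack is home. I'll hand it in.

```bash
python3 -c "
from station import r
print(r.finish_job())"
```

```text
the job is handed in; nothing more can be done
None
```

I pushed the rack down the lane to its stop, then swung the gate shut behind it by its tab, and handed the job in at 19 s of the 72 s. The system reported no verdict.

**How it was done:** Two half-open fingertips pushed on the rack's back wall. That squared it and took out a 3.9 mm sideways offset. For the gate, the closed fingertips followed the tab's arc.

**Last checks:**
- **Rack home:** the push stalled at the stop, with the force rising to about 13 N. The rack is square, level and centred within about 0.7 mm, with clear gaps to both rails. I could not see the feeler directly, so "home" rests on the stall and on the gap between rack and gate: about 7.3 mm, where 7 mm is specified.
- **Gate shut:** it pressed on its stop at about 16 N. The tab sits within 0.4 mm of its shut position.
- **Surroundings:** nothing else looked disturbed in the last view. The petri dishes, marker and empty rack were out of that frame; the arm was not lowered near any of them.

**Checks that disagreed:**
- A line fit to the bar's depth points gave a slope of −0.038, against −0.007 expected for a shut gate. I put this down to points from the tab and catch, because the tab position and the picture both show it shut.
- An early rectangle fit of the rack came out too large, and one later fit of its side edges was off. Both were replaced by direct edge measurements.

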